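# Lid back on the pot, copper tube square against the bench rail

## Task

The small lid lying on the bench is in the way: first set it gently back on the open copper pot, right way up, so that it sits home and level. Then slide the square copper tube along the bench, without lifting it, until it lies flush against the plain face of the steel rail over its whole length, with neither end sticking out past the ends of the rail. Leave the pot where it stands and do not disturb the can, the doming stake or the hammer.

Things in the scene. Friction and masses are not known exactly. Their poses are not given: they have to be found in the camera images.
- rail: Dark steel straight-edge rail fixed to the bench, 240 long (its x axis), 20 thick (y), 45 high. Origin at the centre of its underside. Its plain working face is the one at y = -10 mm in its own frame (it looks to the robot's right, towards the tube); two feet with bolts stand out 30 mm from the back (+y) face.
- bar: Square copper tube, 200 long (its x axis), 25 x 25 in section, plugged flush with dark caps at both ends, 0.4 to 0.75 kg, lying loose on the bench to the right of the rail, askew. Origin at the centre of its underside. Flush against the rail its centre line lies 22.5 mm from the rail's centre line, on the rail's -y side.
- bar_end0 (a point): Centre of the tube's end face at the tube's own x = -100 mm, 12.5 mm above the bench.
- bar_end1 (a point): Centre of the tube's end face at the tube's own x = +100 mm, 12.5 mm above the bench.
- lid: Round copper lid lying right way up on the bench between tube and rail, 0.15 kg. Origin at the centre of its underside, z up. A tapered spigot (radius 36 at the bottom, 40 at the top, 8 high) carries a flat flange of radius 50 from z = 8 to 13; on top a brass neck of radius 8 to z = 22, then a cylindrical brass knob 26 in diameter from z = 22 to 47.
- pot: Open round copper pot standing loose on the bench, 0.5 kg, 70 high, outer radius 46, wall 3 (inner radius 43 at the mouth), with two small brass ears reaching 63 mm from the axis at height 53. Origin at the centre of its underside. With the lid seated (flange on the rim) the lid's origin lies on the pot's axis, 62 mm above the pot's origin.
- can: Bystander: closed steel can, radius 31, 120 high, loose. Origin at the centre of its underside.
- stake: Bystander: round wooden block of radius 34, 45 high, with a steel doming head on top, 70 high in all, loose. Origin at the centre of its underside.
- hammer: Bystander: hammer 240 long lying loose behind the rail (its +y side), roughly along it. Origin near the middle of its underside.
Not all that is in view belongs to the job. Leave any green or purple look-alike of the lid alone.

How it is judged:
By the outcome, as a careful person would: the job done as asked, in the order asked, and still so for the second after the job is handed in, with the robot touching nothing.
It also fails if it takes over 61 s, if anything falls off the work surface, if the arm or the gripper's body presses on something with over 40 N, if the wrist force passes 120 N, or if a joint passes its speed limit or range.

## Robot

A 7-joint arm with a two-finger parallel gripper is mounted at the origin on the work surface. World frame = base frame: x ahead of the robot, y to its left, z up, the work surface at z = 0. Lengths are in m, angles in rad, forces in N, time in s.
With the tool pointing down it reaches from about 0.425 to 0.825 m from the base axis. Payload 3.6 kg.
Tool frame: the origin (TCP) lies on the centre line of the jaws, within the pads' length; the fingertips stand 14 mm ahead of it and the grasp point (between the pads) lies 5 mm behind it (ctrl.tip_extent is the distance from the TCP to the fingertips, in m); z points along the fingers, x is the direction in which the jaws open and shut, and the axes are right-handed (so a half turn about z gives the same grasp; the last joint's range is limited). The gripper opens to 93 mm and grips with 3 to 60 N. Pads are 15 mm wide; open, the fingers measure 128 mm over their backs; the gripper's body (75 mm by 188 mm) begins 65 mm behind the grasp point.
Start: joints at [-1.312, 0.615, -0.013, 1.423, 0.008, 1.103, -0.04], TCP at [0.183, 0.624, 0.233] pointing down, gripper open.
Joint ranges: [-3.12, 3.12], [-0.3, 2.06], [-1.34, 1.32], [0.26, 2.42], [-1.36, 4.5], [0.01, 1.98], [-2.84, 2.84]. Speed limits (rad/s): [2.79, 2.79, 3.14, 3.14, 3.14, 3.14, 3.14].

## Interface

Orientations are given as a unit quaternion [x, y, z, w].
In Python, from rig import ctrl gives the robot as it stands.
- The arm moves only by the tool move_arm, never from a script. Its argument "series" is a list of rows, each a list of 2 entries, a list of its own where there are three numbers: the shift along the tool's x, y, z in m, then the turn about the tool's z in degrees. A call has 1 to 20 rows; each row is the pose to reach, as a shift and turn from the pose commanded when the call began, along the tool's axes at that moment; what a row does not reach only later rows make up. A row lasts 1/12 s, in which the tool goes at most 41.7 mm and 7.16 degrees, less where a joint would pass 70% of its speed; a pose out of reach is approached as far as the arm can. A call with a gripper value outside its range is refused whole. "claw" is the finger opening in m, from 0 to 0.093, set as the call begins (left out, the last holds). The fingers move at their own pace and stop on an object; "grip_force" is the grip in N (left out, the last holds). Time passes only in rows, so rows that repeat a pose let the fingers close. It gives the time, the measured TCP pose, the force and the opening at its end, in the units of the state.
- ctrl.state(): the state, without advancing time (a new reading comes with each control period).
- ctrl.get_image(name): name is "side" or "top"; returns the picture (420x560x3 uint8, red, green, blue); there is no depth.
- ctrl.camera_params(name): a dict with "camera_matrix" (3x3 intrinsics, pixels), "R" (3x3) and "t" (3): a world point X has camera coordinates R X + t. Camera axes: x right, y down, z forward; pixel columns grow to the right and rows downward; lengths in m; the calibration is good to about 2 mm. A picture is of the moment at which its call begins. camera_params takes no time and is no camera call.
- ctrl.job_done(): hands the job in, once; it reports no verdict.
Trained networks look in the newest picture that a camera, given by its name, has taken for a name from the list of things; names that differ only in an ending like _2 or _b are one class to them, and where a whole thing is asked for, a point or a joint stands for the part that bears it (a point fixed in the world has none). Each returns a list of dicts, best first, with "conf" (0 to 1); they miss things now and then, are a little off and sometimes report something else, mostly with a low value. They report only what shows in the picture. A call takes as long as a camera call. They do not tell look-alikes from the thing itself.
- ctrl.find_in(camera, thing): "xy" ([column, row] in pixels, amid what is visible of it).
- ctrl.landmark_of(camera, thing): "xy" ([column, row] in pixels: a listed point, or the origin of a listed thing).
The state is a dict: "time_s": time; "q": joint angles; "qd": joint speeds; "effort": joint torques, N m; "eef_pos": TCP position; "tool_rot": TCP orientation; "ft_force": force on the tool from outside, world axes, zero at the start; "wrist_torque": the same for the moment, N m; "gripper_width": finger opening in m.
Only numpy, scipy, OpenCV 4.12 (cv2) and the standard library are available. Lean on these libraries where they do the work, as an engineer would, in place of code of your own. Each camera call takes 0.05 s, during which the arm holds its last target.

## Working session

There is one attempt and no reset: what is moved stays moved. The work goes in short steps, Python scripts to look and compute and a tool call to move; the robot and the scene stay as the last step left them, time stands still between calls to the robot, and variables do not carry over. Pictures are saved under pics/ and viewed, and the job is handed in when it is done.

Besides the shell and the picture viewer there is one more tool, called after "Request:" as name([rows], argument=value, ...), one row to a line, values as JSON. move_arm: Moves the arm, as the interface text tells. Its arguments: {"type":"object","properties":{"series":{"type":"array","items":{"type":"array"}},"claw":{"type":"number"},"grip_force":{"type":"number"}},"required":["series"]}

```bash
mkdir -p pics; ls
cat > h.py <<'E'
import numpy as np, cv2
from rig import ctrl
def save(cam,name):
    im=ctrl.get_image(cam); cv2.imwrite('pics/'+name,cv2.cvtColor(im,cv2.COLOR_RGB2BGR)); return im
def ray(cam,uv):
    p=ctrl.camera_params(cam);K=np.array(p['camera_matrix']);R=np.array(p['R']);t=np.array(p['t'])
    d=R.T@np.linalg.solve(K,[uv[0],uv[1],1.]); return -R.T@t,d
def at_z(cam,uv,z):
    c,d=ray(cam,uv); return c+d*(z-c[2])/d[2]
def proj(cam,X):
    p=ctrl.camera_params(cam);c=np.array(p['R'])@np.array(X)+np.array(p['t']);u=np.array(p['camera_matrix'])@c;return u[:2]/u[2]
E
python3 - <<'E'
from h import *
save('side','s0.png');save('top','t0.png')
for c in('side','top'):
    print(c,ray(c,(280,210)))
    for n in['lid','pot','can','stake','hammer','rail','bar','bar_end0','bar_end1']:
        r=ctrl.landmark_of(c,n)
        z=0.0125 if 'end' in n else 0
        print(n,[(np.round(a['xy'],1).tolist(),round(a['conf'],2),np.round(at_z(c,a['xy'],z)[:2],4).tolist()) for a in r[:4]])
s=ctrl.state();print(s)
E
```

```text
pics
side (array([0.33904165, 0.84447943, 0.69799377]), array([ 0.24877287, -0.78764479, -0.56378101]))
lid [([219.4, 229.9], 0.81, [0.7654, 0.0102]), ([183.5, 259.2], 0.69, [0.7964, 0.1444]), ([266.9, 270.5], 0.59, [0.5972, 0.1151])]
pot [([309.9, 187.5], 0.89, [0.6006, -0.2752])]
can [([362.2, 195.6], 0.59, [0.4445, -0.2851])]
stake [([340.0, 165.9], 0.64, [0.5439, -0.4399]), ([265.7, 269.6], 0.24, [0.6009, 0.1131])]
hammer [([268.0, 340.9], 0.95, [0.5268, 0.3048])]
rail [([284.1, 293.8], 0.76, [0.5366, 0.1732])]
bar [([292.4, 236.1], 0.75, [0.58, -0.0294])]
bar_end0 [([252.8, 238.3], 0.84, [0.6656, 0.0285]), ([327.5, 222.4], 0.57, [0.5062, -0.1016])]
bar_end1 [([252.8, 238.3], 0.84, [0.6656, 0.0285]), ([327.5, 222.4], 0.57, [0.5062, -0.1016])]
top (array([ 0.49792551, -0.0628447 ,  1.04593565]), array([ 0.13298294,  0.02038995, -0.99097179]))
lid [([205.1, 146.0], 0.93, [0.8044, 0.1447]), ([259.0, 163.4], 0.88, [0.7565, 0.0092]), ([216.0, 233.0], 0.61, [0.5844, 0.1164])]
pot [([380.5, 222.3], 0.81, [0.6035, -0.2849])]
can [([381.7, 284.5], 0.88, [0.4545, -0.2809])]
stake [([438.4,
[... 404 characters left out ...]
.0483])]
{'time_s': 1.0, 'q': array([-1.31150406,  0.61492158, -0.01262697,  1.42337412,  0.00814128,
        1.10341207, -0.0404112 ]), 'qd': array([-0.00036752,  0.0003453 ,  0.00058655,  0.00035732, -0.00043742,
       -0.00030239,  0.0001427 ]), 'effort': array([ 7.53722015e-04, -4.58830798e+01,  2.09254758e-01, -1.66041255e+01,
       -6.10443531e-02,  1.29579002e-02,  2.77297835e-05]), 'eef_pos': array([0.18321473, 0.6236232 , 0.23263473]), 'tool_rot': array([ 8.00577616e-01,  5.99229071e-01, -3.00692928e-05,  1.38733674e-05]), 'ft_force': array([ 0.58722114, -1.06742433, -0.83381022]), 'wrist_torque': array([-0.03282944, -0.02335649,  0.0040924 ]), 'gripper_width': 0.0935422001844457}
```

View pics/s0.png

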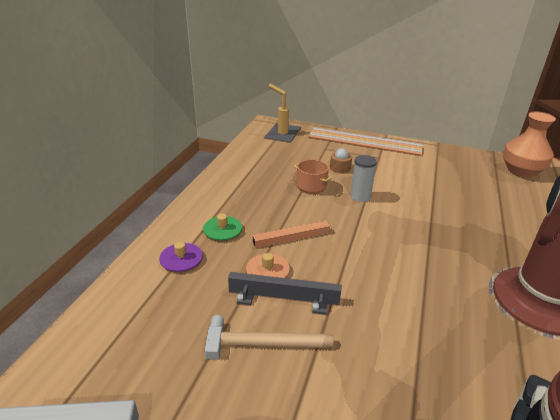

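View pics/t0.png

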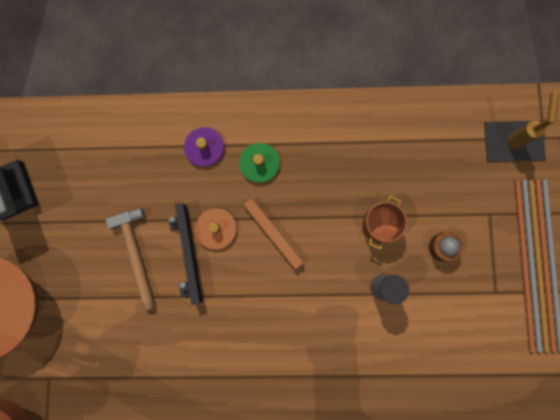

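Run:
```python
import cv2
a=cv2.imread('pics/t0.png')[110:290,120:340]
b=cv2.resize(a,None,fx=3.3,fy=3.3,interpolation=cv2.INTER_CUBIC)
cv2.imwrite('pics/t0c.png',b)
```

```text
(no output)
```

View pics/t0c.png

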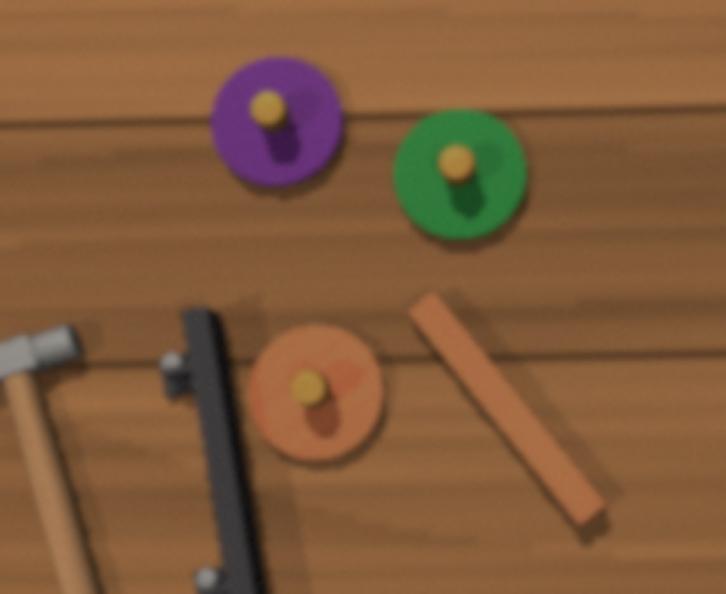

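Candidates for the lid in the top view are purple (204,147), green (260,163) and copper (216,229). The copper one lies between the tube and the rail and matches the description, and the crop confirms it. Next I'll refine the poses by fitting outlines.

```bash
cat > fit.py <<'E'
from h import *
from scipy.optimize import minimize
def circ(r,z,n=120):
    a=np.linspace(0,2*np.pi,n,endpoint=False);return lambda p:np.c_[p[0]+r*np.cos(a),p[1]+r*np.sin(a),np.full(n,z)]
def rect(L,W,z,sides=None):
    s=np.linspace(-.5,.5,60);q=np.linspace(-.5,.5,14)
    P=np.r_[np.c_[s*L,0*s+W/2],np.c_[s*L,0*s-W/2],np.c_[0*q+L/2,q*W],np.c_[0*q-L/2,q*W]]
    def f(p):
        c,sn=np.cos(p[2]),np.sin(p[2]);return np.c_[p[0]+c*P[:,0]-sn*P[:,1],p[1]+sn*P[:,0]+c*P[:,1],np.full(len(P),z)]
    return f
def prj(cam,X):
    p=ctrl.camera_params(cam);c=X@np.array(p['R']).T+np.array(p['t']);u=c@np.array(p['camera_matrix']).T;return u[:,:2]/u[:,2:]
def fit(cam,im,model,p0,spans=(.02,.02,.2),sig=1.0):
    lab=cv2.cvtColor(im,cv2.COLOR_RGB2LAB).astype(np.float32)
    lab=cv2.GaussianBlur(lab,(0,0),sig)
    g=np.zeros(im.shape[:2],np.float32)
    for k,w in((0,.5),(1,1.5),(2,1.)):
        g+=w*np.hypot(cv2.Sobel(lab[...,k],cv2.CV_32F,1,0),cv2.Sobel(lab[...,k],cv2.CV_32F,0,1))
    g=np.minimum(g,80)
    def c(p):
        uv=prj(cam,model(p)).astype(np.float32)
        return -cv2.remap(g,uv[None,:,0],uv[None,:,1],cv2.INTER_LINEAR).mean()
    best=None;rng=np.random.default_rng(0);p0=np.array(p0,float)
    sp=np.array(spans[:len(p0)])
    C=[p0+sp*rng.uniform(-1,1,len(p0)) for _ in range(1500)]+[p0]
    C.sort(key=c)
    for s in C[:6]:
        simp=np.array([s]+[s+np.eye(len(p0))[i]*sp[i]*.15 for i in range(len(p0))])
        r=minimize(c,s,method='Nelder-Mead',options=dict(initial_simplex=simp,xatol=1e-5,fatol=1e-4))
        if best is None or r.fun<best.fun:best=r
    return best.x,-best.fun
def overlay(cam,im,models,name,box,f):
    x0,y0,x1,y1=box
    b=cv2.resize(cv2.cvtColor(im,cv2.COLOR_RGB2BGR)[y0:y1,x0:x1],None,fx=f,fy=f,interpolation=cv2.INTER_CUBIC)
    for X in models:
        for u in prj(cam,X):
            cv2.circle(b,(int((u[0]-x0+.5)*f),int((u[1]-y0+.5)*f)),0,(255,255,0),-1)
    cv2.imwrite('pics/'+name,b)
E
cat > f1.py <<'E'
from fit import *
im={c:cv2.cvtColor(cv2.imread(f'pics/{c[0]}0.png'),cv2.COLOR_BGR2RGB) for c in('side','top')}
M={'lid':(circ(.05,.013),[.59,.115]),'pot':(circ(.046,.07),[.602,-.28]),
'rail':(rect(.24,.02,.045),[.537,.173,np.arctan2(-.12,-.5)+np.pi*0]),'bar':(rect(.2,.025,.025),[.58,-.025,np.arctan2(.1333,.161)]),
'can':(circ(.031,.12),[.45,-.283]),'stake':(circ(.034,.045),[.543,-.43])}
a=at_z('top',(181,205),.045);b=at_z('top',(196,303),.045);M['rail'][1][2]=np.arctan2(*(a-b)[1::-1])
for c in im:
    ms=[]
    for n,(m,p) in M.items():
        x,s=fit(c,im[c],m,p);ms.append(m(x));print(c,n,np.round(x,4),round(s,1))
    overlay(c,im[c],ms,f'o_{c}.png',(160,100,480,320) if c=='top' else (210,140,400,320),2.5 if c=='top' else 3.3)
E
python3 f1.py
```

```text
side lid [0.5955 0.1174] 64.5Traceback (most recent call last):
  File "f1.py", line 10, in <module>
    x,s=fit(c,im[c],m,p);ms.append(m(x));print(c,n,np.round(x,4),round(s,1))
        ~~~^^^^^^^^^^^^^
  File "fit.py", line 26, in fit
    C.sort(key=c)
    ~~~~~~^^^^^^^
  File "fit.py", line 21, in c
    uv=prj(cam,model(p)).astype(np.float32)
       ~~~^^^^^^^^^^^^^^
  File "fit.py", line 12, in prj
    p=ctrl.camera_params(cam);c=X@np.array(p['R']).T+np.array(p['t']);u=c@np.array(p['camera_matrix']).T;return u[:,:2]/u[:,2:]
ValueError: time passes only in moves, steps and waits
```

Calling `camera_params` inside the loop causes trouble, so I'll cache it.

```bash
python3 - <<'E'
s=open('h.py').read()
s=s.replace("def save","_C={}\ndef cp(c):\n    if c not in _C:_C[c]=ctrl.camera_params(c)\n    return _C[c]\ndef save",1).replace("p=ctrl.camera_params(cam)","p=cp(cam)")
open('h.py','w').write(s)
s=open('fit.py').read().replace("p=ctrl.camera_params(cam)","p=cp(cam)");open('fit.py','w').write(s)
E
python3 f1.py; python3 -c "
from h import *;print(ctrl.state()['time_s'])"
```

```text
side lid [0.5955 0.1174] 64.5
side pot [ 0.594  -0.2822] 61.2
side rail [0.536  0.1801 0.1786] 69.2
side bar [ 0.5809 -0.0206  0.6666] 73.0
side can [ 0.4488 -0.2696] 73.3
side stake [ 0.5321 -0.4344] 68.2
top lid [0.5948 0.1169] 78.2
top pot [ 0.5954 -0.2809] 62.5
top rail [0.5361 0.1781 0.1792] 66.0
top bar [ 0.5799 -0.0244  0.6614] 72.2
top can [ 0.45   -0.2801] 64.0
top stake [ 0.5402 -0.4152] 62.7
1.0
```

View overlays.

View pics/o_top.png

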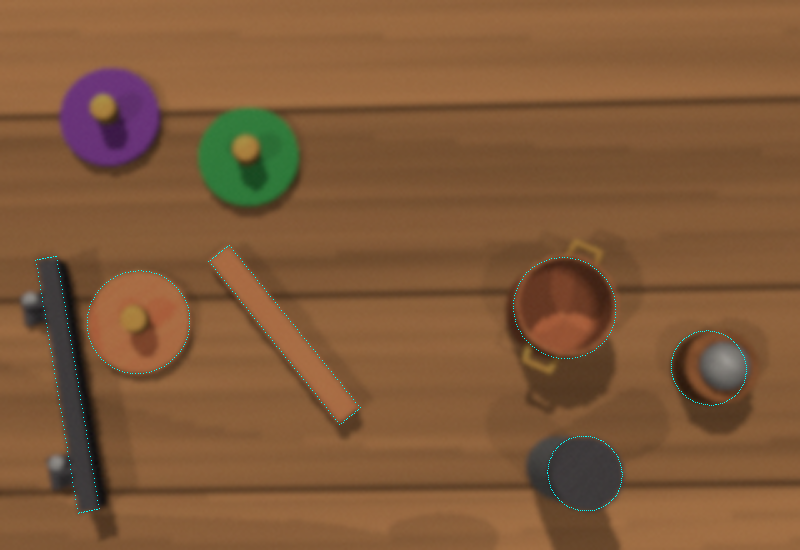

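View pics/o_side.png

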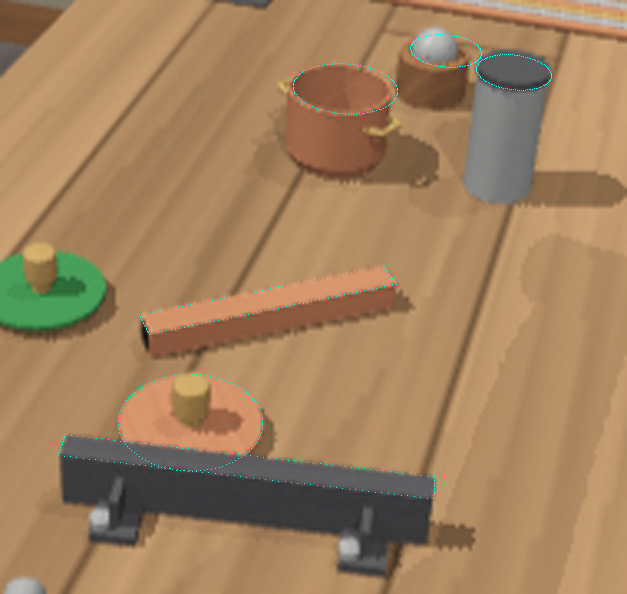

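The copper lid is fitted at (0.595, 0.117) by both cameras. The pot is at (0.595, -0.281), the rail at (0.536, 0.179) with yaw 0.179, and the bar at about (0.580, -0.023) with yaw 0.664. I'll write a helper to work out shifts in the tool's axes.

```bash
cat > go.py <<'E'
import sys
from h import *
from scipy.spatial.transform import Rotation as Ro
def go(x,y,z,yawdeg):
    s=ctrl.state();R=Ro.from_quat(s['tool_rot']).as_matrix();d=R.T@(np.array([x,y,z])-s['eef_pos'])
    yaw=np.degrees(np.arctan2(R[1,0],R[0,0]))
    print('shift mm',np.round(d*1e3,1),'turn',round(yaw-yawdeg,1),'| now',np.round(s['eef_pos'],4),'yaw',round(yaw,2),'t',s['time_s'],'F',np.round(s['ft_force'],1),'w',round(s['gripper_width'],4))
if __name__=='__main__': go(*map(float,sys.argv[1:5]))
E
python3 go.py .595 .117 .12 38
```

```text
shift mm [-370.   537.9  112.7] turn 35.6 | now [0.1832 0.6236 0.2326] yaw 73.63 t 1.0 F [ 0.6 -1.1 -0.8] w 0.0935
```

Request:
move_arm([
  [[-0.007,0.011,0.002],0],
  [[-0.022,0.032,0.007],2],
  [[-0.043,0.063,0.013],4],
  [[-0.066,0.095,0.02],6],
  [[-0.088,0.128,0.027],9],
  [[-0.11,0.16,0.034],11],
  [[-0.132,0.192,0.04],13],
  [[-0.154,0.224,0.047],15],
  [[-0.176,0.256,0.054],17],
  [[-0.198,0.288,0.06],19],
  [[-0.22,0.32,0.067],21],
  [[-0.242,0.352,0.074],23],
  [[-0.264,0.384,0.081],25],
  [[-0.286,0.416,0.087],28],
  [[-0.308,0.448,0.094],30],
  [[-0.33,0.48,0.1],32],
  [[-0.348,0.506,0.106],34],
  [[-0.36,0.524,0.11],35],
  [[-0.368,0.534,0.112],35.6],
  [[-0.37,0.538,0.113],35.6],
], claw=0.06)

```text
time_s: 2.67
eef_pos: [0.5958, 0.1131, 0.1193]
tool_rot: [0.946, 0.324, -0.0, 0.001]
ft_force: [-0.2, 0.2, 0.7]
gripper_width: 0.0598
```

```bash
python3 go.py .595 .117 .033 38;python3 - <<'E'
from h import *
a=save('top','t1.png');b=save('side','s1.png')
E
```

```text
shift mm [ 1.9 -3.7 86.3] turn -0.2 | now [0.5958 0.1131 0.1193] yaw 37.75 t 2.6667 F [-0.2  0.2  0.7] w 0.0598
```

View pics/s1.png

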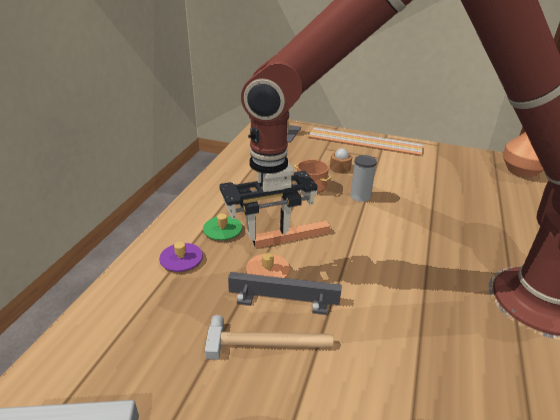

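The gripper hangs above the copper lid at about (268,268), and nothing has been disturbed. I'll check that the arm has settled.

```bash
python3 go.py .595 .117 .033 38
```

```text
shift mm [ 0.3  0.  86.5] turn 0.0 | now [0.5948 0.1168 0.1195] yaw 38.01 t 2.7667 F [-0.3 -0.  -0.5] w 0.0598
```

Request:
move_arm([
  [[0,0,0.008],0],
  [[0,0,0.022],0],
  [[0,0,0.04],0],
  [[0,0,0.058],0],
  [[0,0,0.072],0],
  [[0,0,0.08],0],
  [[0,0,0.084],0],
  [[0,0,0.086],0],
  [[0,0,0.086],0],
  [[0,0,0.086],0],
])

```text
time_s: 3.6
eef_pos: [0.5956, 0.1174, 0.0344]
tool_rot: [0.945, 0.326, 0.001, 0.0]
ft_force: [0.5, 0.3, -0.1]
gripper_width: 0.0598
```

Request:
move_arm([
  [[0,0,0],0],
  [[0,0,0],0],
  [[0,0,0],0],
  [[0,0,0],0],
  [[0,0,0],0],
  [[0,0,0],0],
  [[0,0,0],0],
  [[0,0,0],0],
], claw=0.01, grip_force=20)

```text
time_s: 4.27
eef_pos: [0.5951, 0.1169, 0.0337]
tool_rot: [0.945, 0.326, -0.0, 0.0]
ft_force: [-0.7, -0.1, 1.4]
gripper_width: 0.0255
```

Request:
move_arm([
  [[0,0,-0.003],0],
  [[0,0,-0.01],0],
  [[0,0,-0.02],0],
  [[0,0,-0.035],0],
  [[0,0,-0.05],0],
  [[0,0,-0.07],0],
  [[0,0,-0.09],0],
  [[0,0,-0.105],0],
  [[0,0,-0.115],0],
  [[0,0,-0.12],0],
  [[0,0,-0.12],0],
])

```text
time_s: 5.18
eef_pos: [0.5957, 0.117, 0.1551]
tool_rot: [0.945, 0.326, 0.001, 0.0]
ft_force: [0.4, 1.0, -2.1]
gripper_width: 0.0256
```

```bash
python3 - <<'E'
from h import *
a=save('top','t2.png');b=save('side','s2.png')
c=np.hstack([a[100:310,150:430],b[60:340,150:430][:210]])
cv2.imwrite('pics/c2.png',cv2.resize(c[...,::-1],(800,300),interpolation=cv2.INTER_CUBIC))
E
python3 go.py .595 -.281 .16 38
```

```text
shift mm [-244.8  313.7   -6.8] turn 0.0 | now [0.5945 0.1169 0.1531] yaw 38.03 t 5.2833 F [-0.4 -0.  -1.7] w 0.0254
```

View pics/s2.png

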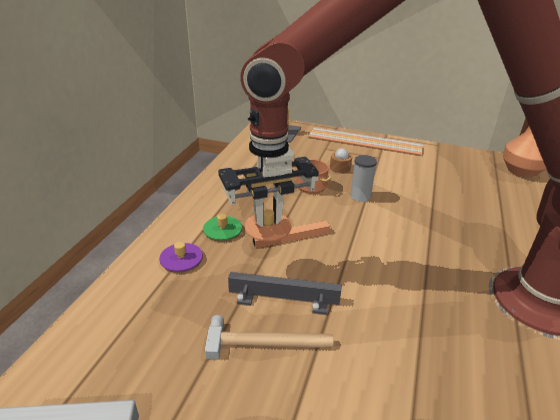

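The lid is in the jaws (width 25.5 mm) and lifted level, seen at about (268,222) in the side view. Next I carry it over the pot.

Request:
move_arm([
  [[-0.005,0.006,0],0],
  [[-0.015,0.019,0],0],
  [[-0.029,0.037,0],0],
  [[-0.047,0.06,0],0],
  [[-0.067,0.086,0],0],
  [[-0.087,0.112,0],0],
  [[-0.108,0.138,0],0],
  [[-0.129,0.165,0],0],
  [[-0.15,0.192,0],0],
  [[-0.17,0.218,0],0],
  [[-0.19,0.243,0],0],
  [[-0.208,0.267,0],0],
  [[-0.223,0.286,0],0],
  [[-0.234,0.3,0],0],
  [[-0.241,0.309,0],0],
  [[-0.244,0.313,0],0],
  [[-0.245,0.314,0],0],
  [[-0.245,0.314,0],0],
  [[-0.245,0.314,0],0],
])

```text
time_s: 6.87
eef_pos: [0.596, -0.2791, 0.1534]
tool_rot: [0.945, 0.327, 0.0, -0.001]
ft_force: [-0.3, -0.0, -1.2]
gripper_width: 0.0254
```

```bash
cat > f2.py <<'E'
from fit import *
im={c:save(c,f'{c[0]}3.png') for c in('side','top')}
s=ctrl.state();e=s['eef_pos'];zf=e[2]-.0337+.013
for c in im:
    x,sc=fit(c,im[c],circ(.05,zf),e[:2],(.012,.012));x2,s2=fit(c,im[c],circ(.046,.07),[.595,-.281],(.008,.008))
    print(c,'lid',np.round(x,4),sc,'pot',np.round(x2,4),s2,'tcp',e)
    u=prj(c,np.array([[.595,-.281,.1]]))[0].astype(int)
    overlay(c,im[c],[circ(.05,zf)(x),circ(.046,.07)([.595,-.281])],f'o3_{c}.png',(u[0]-75,u[1]-75,u[0]+75,u[1]+65),4)
a=[cv2.imread(f'pics/o3_{c}.png')[:,:] for c in im];cv2.imwrite('pics/o3.png',cv2.resize(np.hstack(a),(800,373)))
E
python3 f2.py; python3 go.py .595 -.281 .0955 38
```

```text
side lid [ 0.5946 -0.2727] 69.10282897949219 pot [ 0.5931 -0.2814] 60.631954193115234 tcp [ 0.59609401 -0.27933267  0.15366429]
top lid [ 0.596  -0.2762] 54.36746597290039 pot [ 0.5989 -0.2828] 59.353614807128906 tcp [ 0.59609401 -0.27933267  0.15366429]
shift mm [-1.9  0.7 58.2] turn 0.2 | now [ 0.5961 -0.2793  0.1537] yaw 38.17 t 6.9667 F [ 0.4  0.6 -1.5] w 0.0255
```

View pics/o3.png

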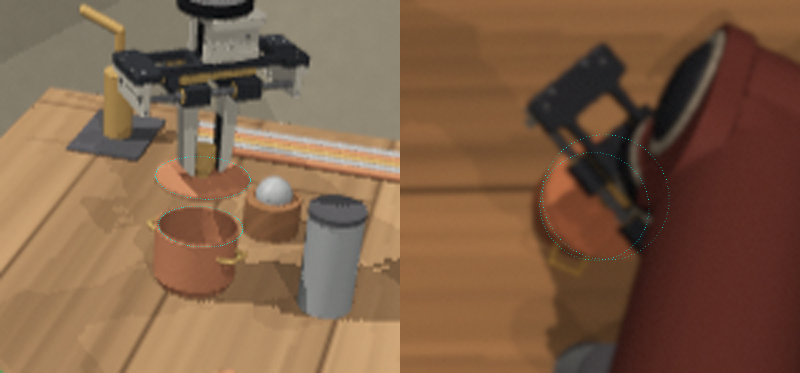

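The side view shows the lid above the pot mouth, with the pot rim at roughly (310,170). The pot fit is ambiguous by a few mm between the inner and outer rim, so I'll refine it on the first pictures, using the whole silhouette.

```bash
cat > f4.py <<'E'
from fit import *
im={c:cv2.cvtColor(cv2.imread(f'pics/{c[0]}0.png'),cv2.COLOR_BGR2RGB) for c in('side','top')}
tiles=[]
for c,guess in(('side',[.595,-.281]),('top',[.595,-.281])):
    cam=ray(c,(280,210))[0]
    def sil(p,c=c):
        # convex hull of rim + base circle
        P=np.r_[circ(.046,.07,200)(p),circ(.046,0,200)(p)]
        uv=prj(c,P).astype(np.float32);h=cv2.convexHull(uv,returnPoints=False).ravel();return P[np.sort(h)]
    def hullpts(p):
        P=sil(p);return P
    from fit import prj as _p
    for nm,m in(('outer',circ(.046,.07)),('inner',circ(.043,.07)),('sil',hullpts),):
        x,s=fit(c,im[c],m,guess,(.012,.012),sig=.7);print(c,nm,np.round(x,4),round(s,1))
    u=prj(c,np.array([[.597,-.281,.04]]))[0].astype(int)
    b=(u[0]-30,u[1]-32,u[0]+30,u[1]+32)
    for k in(0,1):
        overlay(c,im[c],[circ(.046,.07)([.597,-.281]),circ(.043,.07)([.597,-.281]),circ(.046,0)([.597,-.281])] if k else [],'tmp.png',b,6.5)
        tiles.append(cv2.imread('pics/tmp.png'))
h=[np.hstack(tiles[:2]),np.hstack(tiles[2:])]
cv2.imwrite('pics/o4.png',cv2.resize(np.hstack(h),None,fx=.51,fy=.51) if 0 else np.hstack(h)[:, :])
im2=cv2.imread('pics/o4.png');print(im2.shape);cv2.imwrite('pics/o4a.png',h[0]);cv2.imwrite('pics/o4b.png',h[1])
E
python3 f4.py
```

```text
side outer [ 0.5941 -0.2831] 66.4
side inner [ 0.5953 -0.2809] 67.5
side sil [ 0.5947 -0.2809] 66.9
top outer [ 0.5954 -0.2808] 66.8
top inner [ 0.5967 -0.2799] 70.1
top sil [ 0.5948 -0.2807] 64.0
(416, 1560, 3)
```

View pics/o4a.png

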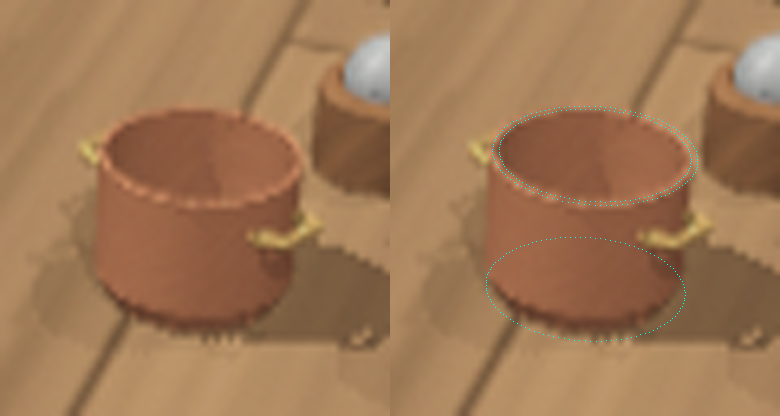

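View pics/o4b.png

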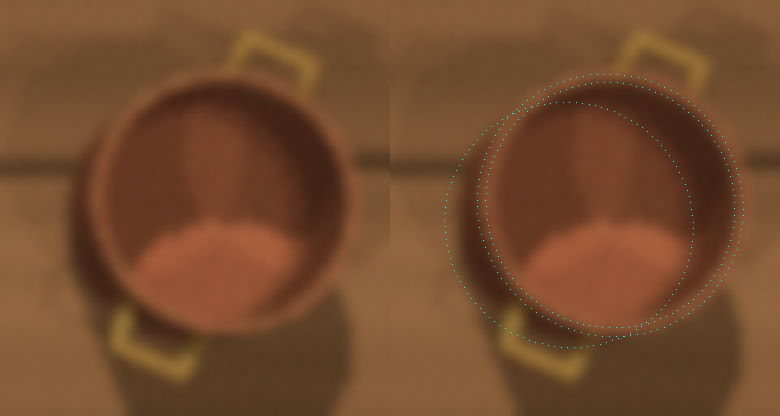

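```bash
cat > f5.py <<'E'
from fit import *
im={c:cv2.cvtColor(cv2.imread(f'pics/{c[0]}3.png'),cv2.COLOR_BGR2RGB) for c in('side','top')}
e=np.array([.5961,-.2793,.1537]);zb=e[2]-.0337
for c in im:
    u=prj(c,np.array([[e[0],e[1],.1]]))[0].astype(int);b=(u[0]-34,u[1]-38,u[0]+34,u[1]+38)
    T=[]
    for M in([],[circ(.05,zb+.013)(e),circ(.05,zb+.008)(e),circ(.046,.07)([.597,-.281]),circ(.043,.07)([.597,-.281])]):
        overlay(c,im[c],M,'tmp.png',b,5.8);T.append(cv2.imread('pics/tmp.png'))
    cv2.imwrite(f'pics/o5{c}.png',np.hstack(T))
im0=cv2.cvtColor(cv2.imread('pics/s0.png'),cv2.COLOR_BGR2RGB)
T=[]
for c,f in(('side','s0'),('top','t0')):
    im0=cv2.cvtColor(cv2.imread(f'pics/{f}.png'),cv2.COLOR_BGR2RGB)
    u=prj(c,np.array([[.595,.117,.02]]))[0].astype(int)
    overlay(c,im0,[circ(.05,.013)([.595,.117]),circ(.013,.047)([.595,.117])],'tmp.png',(u[0]-34,u[1]-34,u[0]+34,u[1]+34),5.8);T.append(cv2.imread('pics/tmp.png'))
cv2.imwrite('pics/o5lid.png',np.hstack(T))
for c in im: print(c,[np.linalg.norm(np.diff(prj(c,np.array([[.597,-.281,.07],[.597+dx,-.281+dy,.07+dz]])),axis=0)[0]*1) for dx,dy,dz in((.01,0,0),(0,.01,0),(0,0,.01))],[np.diff(prj(c,np.array([[.597,-.281,.07],[.597+dx,-.281+dy,.07+dz]])),axis=0)[0].round(1).tolist() for dx,dy,dz in((.01,0,0),(0,.01,0),(0,0,.01))])
E
python3 f5.py
```

```text
side [np.float64(3.359805641265725), np.float64(1.7960912290114317), np.float64(3.0442406875401518)] [[-3.3, -0.6], [-0.9, 1.6], [0.2, -3.0]]
top [np.float64(4.390482769297199), np.float64(4.445898840089378), np.float64(1.0886826345266738)] [[-0.2, -4.4], [-4.4, 0.1], [1.0, -0.5]]
```

View pics/o5side.png

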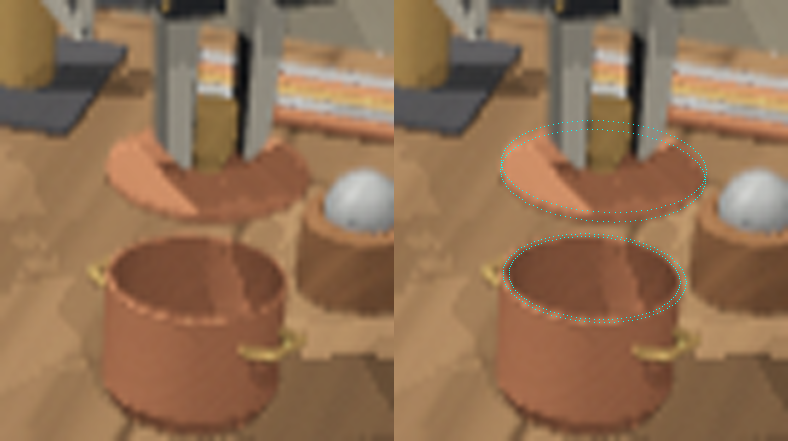

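View pics/o5top.png

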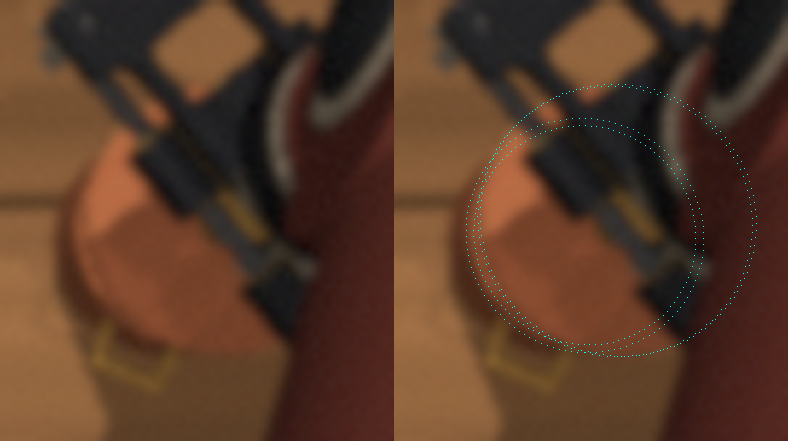

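View pics/o5lid.png

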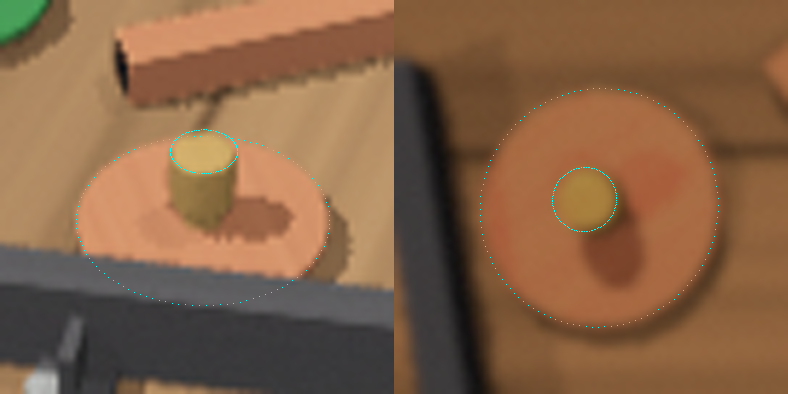

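```bash
python3 go.py .598 -.280 .0957 38
```

```text
shift mm [ 1.   1.8 58. ] turn 0.2 | now [ 0.5961 -0.2793  0.1537] yaw 38.17 t 6.9667 F [ 0.4  0.6 -1.5] w 0.0255
```

Request:
move_arm([
  [[0.001,0.001,0.004],0],
  [[0.001,0.002,0.012],0],
  [[0.001,0.002,0.022],0],
  [[0.001,0.002,0.03],0],
  [[0.001,0.002,0.036],0],
  [[0.001,0.002,0.04],0],
  [[0.001,0.002,0.04],0],
  [[0.001,0.002,0.04],0],
  [[0.001,0.002,0.04],0],
  [[0.001,0.002,0.04],0],
])

```text
time_s: 7.8
eef_pos: [0.5979, -0.2825, 0.1142]
tool_rot: [0.945, 0.326, 0.0, 0.0]
ft_force: [0.3, -0.2, -2.0]
gripper_width: 0.0256
```

```bash
python3 - <<'E'
from h import *
a=save('top','t6.png');b=save('side','s6.png')
c=np.hstack([b[120:240,250:400],a[170:290,310:460]])
cv2.imwrite('pics/c6.png',cv2.resize(c[...,::-1],(800,320),interpolation=cv2.INTER_CUBIC))
E
python3 go.py .598 -.280 .0957 38
```

```text
shift mm [ 1.6 -1.8 18.5] turn 0.0 | now [ 0.5978 -0.2824  0.1142] yaw 38.03 t 7.9 F [-0.5  0.5 -1.5] w 0.0258
```

View pics/c6.png

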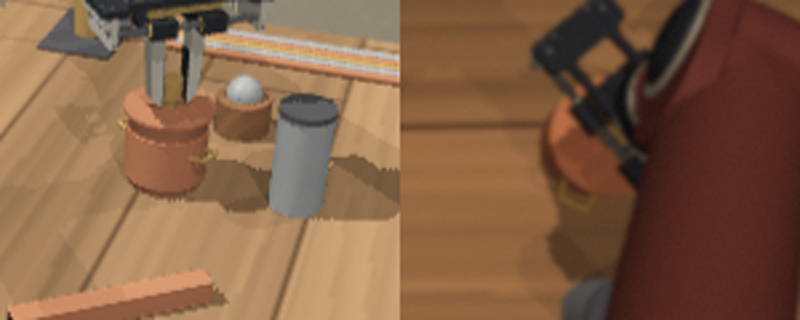

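The lid sits centred just above the rim, and the can, at about (372,180) in the side view, is clear. I lower it slowly with a small correction.

Request:
move_arm([
  [[0.001,-0.001,0.001],0],
  [[0.002,-0.002,0.003],0],
  [[0.002,-0.002,0.005],0],
  [[0.002,-0.002,0.007],0],
  [[0.002,-0.002,0.009],0],
  [[0.002,-0.002,0.011],0],
  [[0.002,-0.002,0.012],0],
  [[0.002,-0.002,0.013],0],
  [[0.002,-0.002,0.014],0],
  [[0.002,-0.002,0.014],0],
])

```text
time_s: 8.73
eef_pos: [0.5978, -0.2795, 0.0994]
tool_rot: [0.945, 0.326, -0.0, -0.0]
ft_force: [-0.9, -0.5, -1.7]
gripper_width: 0.0254
```

```bash
python3 go.py .598 -.280 .0957 38
```

```text
shift mm [-0.2  0.5  3.7] turn 0.0 | now [ 0.5978 -0.2795  0.0994] yaw 38.03 t 8.7333 F [-0.9 -0.5 -1.7] w 0.0254
```

Request:
move_arm([
  [[0,0,0.0005],0],
  [[0,0,0.001],0],
  [[0,0,0.0015],0],
  [[0,0,0.002],0],
  [[0,0,0.0025],0],
  [[0,0,0.003],0],
  [[0,0,0.003],0],
  [[0,0,0.003],0],
])

```text
time_s: 9.4
eef_pos: [0.5979, -0.2796, 0.0967]
tool_rot: [0.945, 0.326, -0.0, 0.0]
ft_force: [0.3, 0.0, -1.9]
gripper_width: 0.0256
```

Request:
move_arm([
  [[0,0,0.0005],0],
  [[0,0,0.001],0],
  [[0,0,0.001],0],
  [[0,0,0.001],0],
])

```text
time_s: 9.73
eef_pos: [0.5981, -0.2797, 0.0958]
tool_rot: [0.945, 0.326, 0.0, 0.0]
ft_force: [1.3, 0.1, -0.7]
gripper_width: 0.0252
```

Request:
move_arm([
  [[0,0,0.0005],0],
  [[0,0,0.001],0],
  [[0,0,0.001],0],
  [[0,0,0.001],0],
])

```text
time_s: 10.07
eef_pos: [0.5982, -0.2798, 0.0958]
tool_rot: [0.945, 0.326, 0.0, 0.0]
ft_force: [-1.2, 0.1, 5.7]
gripper_width: 0.0255
```

Seated: 5.7 N upward and the height has stopped at 0.0958, against 0.0957 expected. I release and rise.

Request:
move_arm([
  [[0,0,0],0],
  [[0,0,0],0],
  [[0,0,0],0],
  [[0,0,0],0],
  [[0,0,0],0],
  [[0,0,0],0],
], claw=0.06)

```text
time_s: 10.57
eef_pos: [0.5978, -0.2794, 0.0944]
tool_rot: [0.945, 0.326, -0.0, -0.0]
ft_force: [-0.3, -0.3, -0.6]
gripper_width: 0.0582
```

Request:
move_arm([
  [[0,0,-0.004],0],
  [[0,0,-0.014],0],
  [[0,0,-0.03],0],
  [[0,0,-0.05],0],
  [[0,0,-0.07],0],
  [[0,0,-0.085],0],
  [[0,0,-0.092],0],
  [[0,0,-0.095],0],
  [[0,0,-0.095],0],
])

```text
time_s: 11.32
eef_pos: [0.5981, -0.2796, 0.1905]
tool_rot: [0.945, 0.326, 0.0, 0.0]
ft_force: [-0.5, -0.2, 0.7]
gripper_width: 0.0601
```

```bash
python3 - <<'E'
from h import *
a=save('top','t7.png');b=save('side','s7.png')
c=np.hstack([b[120:240,250:400],a[170:290,310:460]])
cv2.imwrite('pics/c7.png',cv2.resize(c[...,::-1],(800,320),interpolation=cv2.INTER_CUBIC))
E
python3 go.py .595 -.04 .19 38; python3 go.py .606 -.055 .1 38
```

```text
shift mm [ 145.5 -189.8   -1. ] turn 0.0 | now [ 0.5973 -0.2791  0.1888] yaw 38.03 t 11.4167 F [-0.1  0.2 -0.2] w 0.06
shift mm [ 145.  -171.1   88.9] turn 0.0 | now [ 0.5973 -0.2791  0.1888] yaw 38.03 t 11.4167 F [-0.1  0.2 -0.2] w 0.06
```

View pics/c7.png

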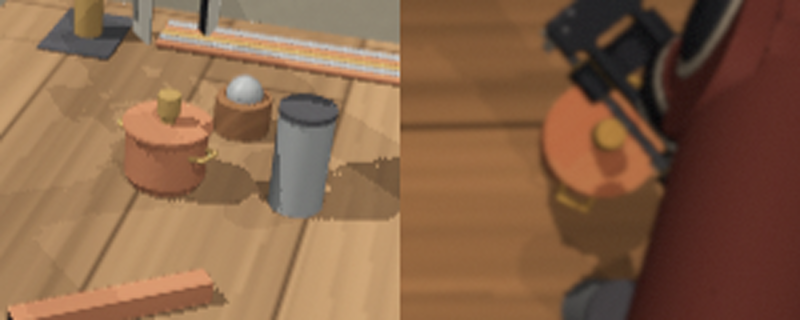

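The lid sits level on the pot, knob up, at about (316,160) in the side view. Next, the push: I open the jaws fully and place both fingers behind the tube with the jaw axis parallel to it.

Request:
move_arm([
  [[0.005,-0.006,0],0],
  [[0.016,-0.02,0],0],
  [[0.034,-0.042,0],0],
  [[0.057,-0.07,0],0],
  [[0.08,-0.098,0.005],0],
  [[0.103,-0.126,0.015],0],
  [[0.122,-0.15,0.03],0],
  [[0.135,-0.166,0.05],0],
  [[0.142,-0.174,0.075],0],
  [[0.144,-0.177,0.1],0],
  [[0.144,-0.177,0.125],0],
  [[0.144,-0.177,0.145],0],
  [[0.144,-0.177,0.158],0],
  [[0.144,-0.177,0.165],0],
  [[0.144,-0.177,0.168],0],
  [[0.144,-0.177,0.168],0],
  [[0.144,-0.177,0.168],0],
], claw=0.093)

```text
time_s: 12.83
eef_pos: [0.6028, -0.0512, 0.0222]
tool_rot: [0.945, 0.326, 0.001, 0.0]
ft_force: [0.2, -0.8, -0.3]
gripper_width: 0.0931
```

```bash
python3 - <<'E'
from h import *
a=save('top','t8.png');b=save('side','s8.png')
c=np.hstack([b[140:320,200:400],a[130:310,180:380]])
cv2.imwrite('pics/c8.png',cv2.resize(c[...,::-1],(800,360),interpolation=cv2.INTER_CUBIC))
E
python3 go.py .602 -.051 .02 38
```

```text
shift mm [-0.6 -1.   2.7] turn 0.0 | now [ 0.6031 -0.0514  0.0227] yaw 38.03 t 12.9333 F [0.4 0.2 0.9] w 0.0929
```

View pics/c8.png

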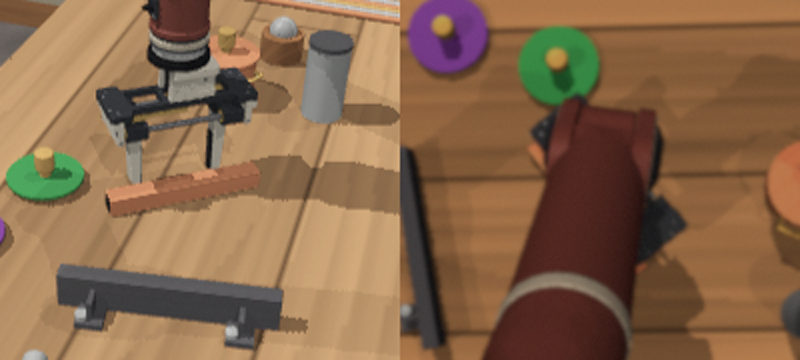

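Both fingers stand behind the tube with the tips about 9 mm above the bench. At (560,65) in the crop, the green lid is clear below the gripper body. I push along the tube's normal, turning gradually to the rail's direction.

Request:
move_arm([
  [[0,-0.003,0.001],0],
  [[0,-0.007,0.002],0],
  [[0,-0.011,0.002],0],
  [[0,-0.015,0.002],0],
  [[-0.001,-0.02,0.002],2.3],
  [[-0.001,-0.025,0.002],4.6],
  [[-0.002,-0.03,0.002],7],
  [[-0.002,-0.035,0.002],9.3],
  [[-0.002,-0.04,0.002],11.6],
  [[-0.0015,-0.0455,0.002],14],
  [[-0.001,-0.0505,0.002],16.3],
  [[0,-0.0555,0.002],18.6],
  [[0.0005,-0.061,0.002],21],
  [[0.002,-0.0655,0.002],23.2],
  [[0.003,-0.07,0.002],25.4],
  [[0.004,-0.075,0.002],27.7],
  [[0.004,-0.075,0.002],27.7],
])

```text
time_s: 14.35
eef_pos: [0.5591, 0.0101, 0.0199]
tool_rot: [0.996, 0.09, 0.0, 0.001]
ft_force: [-0.1, -1.7, 1.0]
gripper_width: 0.0931
```

```bash
python3 - <<'E'
from h import *
a=save('top','t9.png');b=save('side','s9.png')
c=np.hstack([b[140:320,200:400],a[130:310,180:380]])
cv2.imwrite('pics/c9.png',cv2.resize(c[...,::-1],(800,360),interpolation=cv2.INTER_CUBIC))
E
python3 go.py .547 .12 .02 10.3
```

```text
shift mm [ 7.800e+00 -1.104e+02 -1.000e-01] turn 0.1 | now [0.5592 0.01   0.0199] yaw 10.36 t 14.45 F [-0.1 -1.2  1.1] w 0.0929
```

View pics/c9.png

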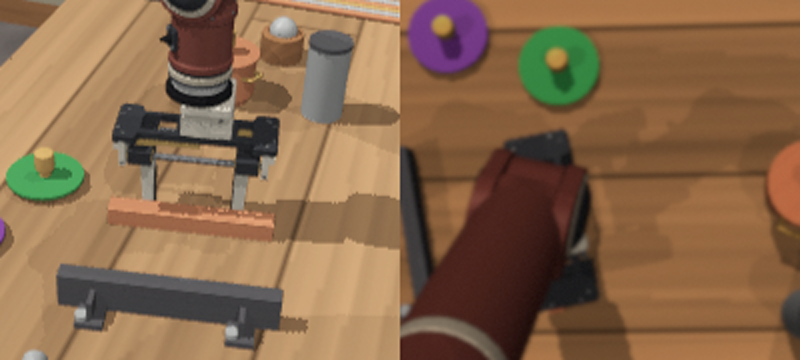

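The tube is now parallel to the rail, with both fingers in contact. I'll fit it in the side view, where its ends span about (254..336, 205..250).

```bash
cat > f9.py <<'E'
from fit import *
im=cv2.cvtColor(cv2.imread('pics/s9.png'),cv2.COLOR_BGR2RGB)
m=rect(.2,.025,.025);r=rect(.24,.02,.045)
x,s=fit('side',im,m,[.556,.033,.18],(.015,.015,.06));x2,s2=fit('side',im,r,[.536,.179,.179],(.01,.01,.05))
print(x,s,x2,s2)
overlay('side',im,[m(x),r(x2)],'o9.png',(220,180,360,320),5)
t=np.array([np.cos(.179),np.sin(.179)]);n=np.array([-t[1],t[0]]);d=x[:2]-x2[:2];print('along',d@t,'normal',d@n)
E
python3 f9.py
```

```text
[0.55442441 0.03497952 0.1787589 ] 70.30879211425781 [0.53585887 0.18034416 0.17809965] 66.69379425048828
along -0.0076126336821373125 normal -0.14634755055782434
```

View pics/o9.png

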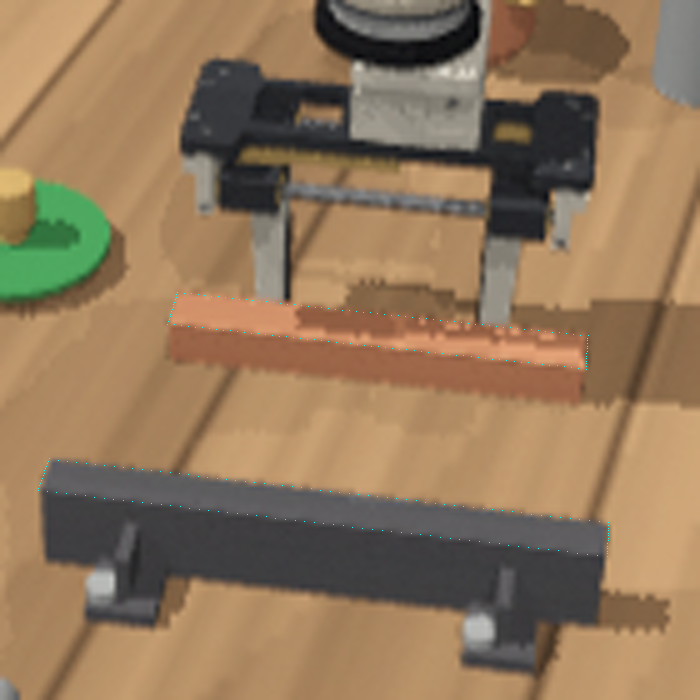

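Lengthwise offset is -7.6 mm (±20 allowed) and about 124 mm remain. I push straight along the rail's normal.

Request:
move_arm([
  [[0,-0.004,0],0],
  [[0,-0.01,0],0],
  [[0.001,-0.017,0],0],
  [[0.001,-0.024,0],0],
  [[0.001,-0.031,0],0],
  [[0.002,-0.038,0],0],
  [[0.002,-0.045,0],0],
  [[0.002,-0.052,0],0],
  [[0.003,-0.059,0],0],
  [[0.003,-0.066,0],0],
  [[0.003,-0.073,0],0],
  [[0.004,-0.08,0],0],
  [[0.004,-0.087,0],0],
  [[0.004,-0.094,0],0],
  [[0.005,-0.1,0],0],
  [[0.005,-0.105,0],0],
  [[0.005,-0.109,0],0],
  [[0.005,-0.112,0],0],
  [[0.005,-0.114,0],0],
  [[0.005,-0.114,0],0],
])

```text
time_s: 16.12
eef_pos: [0.5435, 0.1239, 0.0196]
tool_rot: [0.996, 0.09, -0.0, -0.0]
ft_force: [0.5, -3.5, 2.9]
gripper_width: 0.0933
```

```bash
sed -e "s/^im=.*/im=save('side','s10.png');save('top','t10.png')/" -e "s/\[.556,.033,.18\]/[.538,.149,.18]/" -e "s/o9.png',(220,180,360,320)/o10.png',(220,200,360,320)/" f9.py > f10.py; python3 f10.py; python3 go.py .547 .12 .02 10.3
```

```text
[0.51952313 0.15462281 0.1747198 ] 64.29023742675781 [0.53623401 0.1803381  0.17877156] 68.69367980957031
along -0.021022367571926184 normal -0.022329116079559404
shift mm [ 2.7  4.5 -0.4] turn 0.1 | now [0.5435 0.124  0.0196] yaw 10.36 t 16.2167 F [ 0.5 -2.8  2.1] w 0.093
```

View pics/o10.png

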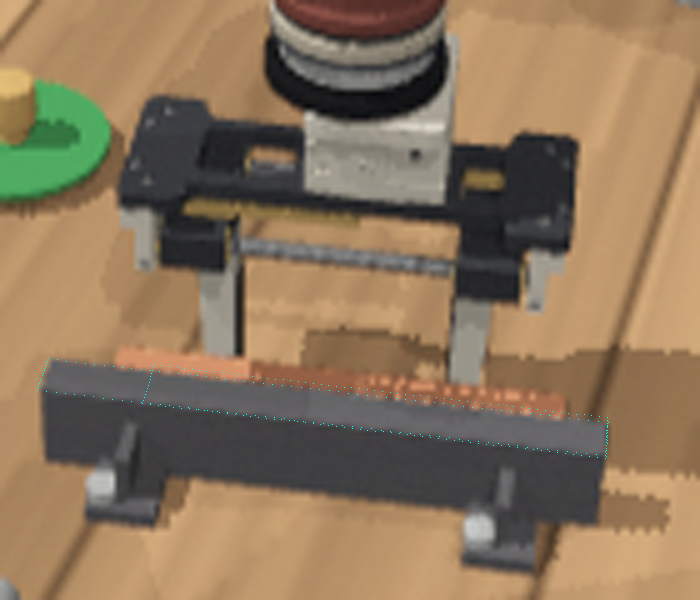

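The tube is close to the rail. The tube fit locked onto the rail's edges, so I discard it. In the picture the tube's ends (crop x 115 to 565) lie inside the rail's (40 to 605). I go on slowly, feeling for contact.

Request:
move_arm([
  [[0,-0.001,0],0],
  [[0,-0.002,0],0],
  [[0,-0.003,0],0],
  [[0,-0.004,0],0],
  [[0,-0.005,0],0],
  [[0,-0.005,0],0],
])

```text
time_s: 16.72
eef_pos: [0.5428, 0.1278, 0.0196]
tool_rot: [0.996, 0.09, -0.0, 0.0]
ft_force: [1.4, -4.1, 2.7]
gripper_width: 0.0933
```

Request:
move_arm([
  [[0,-0.001,0],0],
  [[0,-0.002,0],0],
  [[0,-0.002,0],0],
  [[0,-0.002,0],0],
])

```text
time_s: 17.05
eef_pos: [0.5425, 0.13, 0.0196]
tool_rot: [0.996, 0.09, -0.0, 0.0]
ft_force: [-0.6, -4.3, 2.4]
gripper_width: 0.0931
```

Request:
move_arm([
  [[0,-0.001,0],0],
  [[0,-0.001,0],0],
  [[0,-0.001,0],0],
])

```text
time_s: 17.3
eef_pos: [0.5422, 0.1312, 0.0196]
tool_rot: [0.996, 0.09, -0.0, -0.0]
ft_force: [0.4, -4.5, 2.3]
gripper_width: 0.0926
```

Request:
move_arm([
  [[0,-0.0005,0],0],
  [[0,-0.001,0],0],
  [[0,-0.0015,0],0],
  [[0,-0.0015,0],0],
])

```text
time_s: 17.63
eef_pos: [0.5419, 0.1329, 0.0196]
tool_rot: [0.996, 0.09, -0.0, -0.0]
ft_force: [1.4, -3.6, 1.6]
gripper_width: 0.0923
```

Request:
move_arm([
  [[0,-0.0005,0],0],
  [[0,-0.001,0],0],
  [[0,-0.0015,0],0],
  [[0,-0.0015,0],0],
])

```text
time_s: 17.97
eef_pos: [0.5418, 0.1335, 0.0196]
tool_rot: [0.996, 0.09, -0.0, 0.0]
ft_force: [0.9, -6.3, 2.4]
gripper_width: 0.0931
```

Request:
move_arm([
  [[0,-0.0005,0],0],
  [[0,-0.001,0],0],
  [[0,-0.001,0],0],
])

```text
time_s: 18.22
eef_pos: [0.5417, 0.1337, 0.0196]
tool_rot: [0.996, 0.089, 0.0, 0.001]
ft_force: [1.1, -5.9, 0.9]
gripper_width: 0.0932
```

Request:
move_arm([
  [[0,-0.0005,0],0],
  [[0,-0.001,0],0],
  [[0,-0.001,0],0],
  [[0,-0.001,0],0],
])

```text
time_s: 18.55
eef_pos: [0.5417, 0.1338, 0.0196]
tool_rot: [0.996, 0.089, 0.0, 0.001]
ft_force: [0.9, -7.0, 2.0]
gripper_width: 0.0929
```

```bash
python3 - <<'E'
from h import *
s=ctrl.state();print(s['ft_force'],s['wrist_torque'])
b=save('side','s11.png');save('top','t11.png')
cv2.imwrite('pics/c11.png',cv2.resize(b[220:320,215:355,::-1],(784,560),interpolation=cv2.INTER_CUBIC))
E
python3 go.py .547 .12 .02 10.3
```

```text
[ 0.86493925 -6.95253659  1.98044579] [-1.68599513 -0.13495764 -0.24057218]
shift mm [ 2.8 14.5 -0.3] turn -0.1 | now [0.5416 0.1338 0.0196] yaw 10.16 t 18.65 F [ 0.9 -6.8  2.1] w 0.093
```

View pics/c11.png

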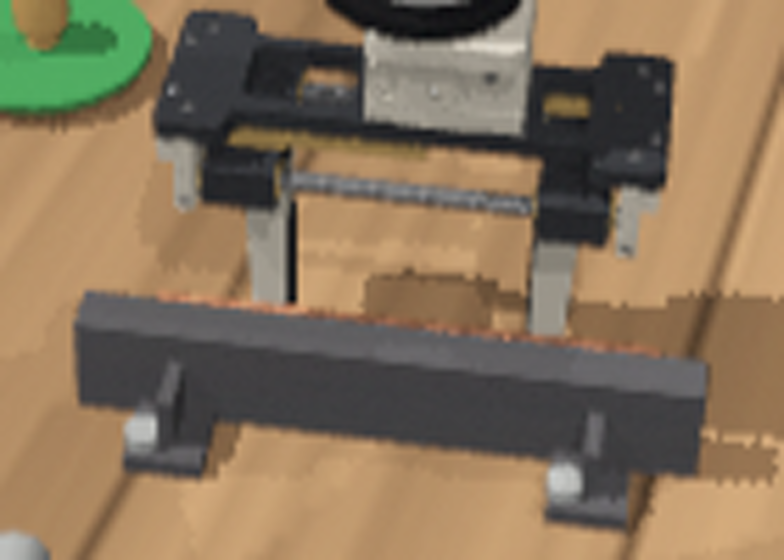

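The tube sits against the rail and motion has stalled. I press slightly more, then back off.

Request:
move_arm([
  [[0,-0.001,0],0],
  [[0,-0.002,0],0],
  [[0,-0.003,0],0],
  [[0,-0.003,0],0],
  [[0,-0.003,0],0],
  [[0,-0.003,0],0],
])

```text
time_s: 19.15
eef_pos: [0.5416, 0.1339, 0.0197]
tool_rot: [0.996, 0.088, 0.0, 0.003]
ft_force: [2.3, -11.1, 1.2]
gripper_width: 0.0929
```

Request:
move_arm([
  [[0,0.002,0],0],
  [[0,0.004,0],0],
  [[0,0.006,0],0],
  [[0,0.009,0],0],
  [[0,0.014,0],0],
  [[0,0.022,0],0],
  [[0,0.032,0],0],
  [[0,0.042,0],0],
  [[0,0.05,-0.005],0],
  [[0,0.055,-0.02],0],
  [[0,0.055,-0.045],0],
  [[0,0.055,-0.075],0],
  [[0,0.055,-0.105],0],
  [[0,0.055,-0.135],0],
  [[0,0.055,-0.16],0],
  [[0,0.055,-0.18],0],
  [[0,0.055,-0.19],0],
  [[0,0.055,-0.195],0],
])

```text
time_s: 20.65
eef_pos: [0.5514, 0.0842, 0.2165]
tool_rot: [0.996, 0.09, 0.002, -0.0]
ft_force: [-0.6, -0.8, -1.2]
gripper_width: 0.0934
```

```bash
python3 go.py .3 .52 .25 10.3
```

```text
shift mm [-169.6 -473.6  -33.9] turn -0.0 | now [0.5514 0.0842 0.2165] yaw 10.27 t 20.65 F [-0.6 -0.8 -1.2] w 0.0934
```

Request:
move_arm([
  [[-0.004,-0.01,-0.003],0],
  [[-0.012,-0.032,-0.008],0],
  [[-0.024,-0.066,-0.014],0],
  [[-0.036,-0.1,-0.02],0],
  [[-0.048,-0.134,-0.026],0],
  [[-0.06,-0.168,-0.03],0],
  [[-0.072,-0.202,-0.034],0],
  [[-0.084,-0.236,-0.034],0],
  [[-0.096,-0.27,-0.034],0],
  [[-0.108,-0.304,-0.034],0],
  [[-0.12,-0.338,-0.034],0],
  [[-0.132,-0.372,-0.034],0],
  [[-0.144,-0.406,-0.034],0],
  [[-0.156,-0.436,-0.034],0],
  [[-0.165,-0.46,-0.034],0],
  [[-0.169,-0.471,-0.034],0],
  [[-0.17,-0.474,-0.034],0],
  [[-0.17,-0.474,-0.034],0],
])

```text
time_s: 22.15
eef_pos: [0.2981, 0.5201, 0.2475]
tool_rot: [0.996, 0.09, -0.0, 0.001]
ft_force: [0.1, 0.1, -0.0]
gripper_width: 0.093
```

```bash
cat > f12.py <<'E'
from fit import *
im={c:save(c,f'{c[0]}12.png') for c in('top','side')}
c='top';r=rect(.24,.02,.045);m=rect(.2,.025,.025);cl=circ(.05,.075)
x2,s2=fit(c,im[c],r,[.536,.179,.179],(.005,.005,.03));x,s=fit(c,im[c],m,[.538,.157,.179],(.012,.008,.04))
t=np.array([np.cos(x2[2]),np.sin(x2[2])]);n=np.array([-t[1],t[0]]);d=x[:2]-x2[:2];print('bar',x,s,'rail',x2,s2,'along',d@t,'normal',d@n)
for k in im:
    y,q=fit(k,im[k],cl,[.598,-.28],(.01,.01));print(k,'lid',y,q)
    print(k,{w:[np.round(v['xy'],1).tolist() for v in ctrl.landmark_of(k,w)[:1]] for w in('pot','can','stake','hammer')})
overlay(c,im[c],[r(x2),m(x)],'o12.png',(160,180,240,320),4)
u=[int(v) for v in prj('top',np.array([[.598,-.28,.07]]))[0]];v=[int(v) for v in prj('side',np.array([[.598,-.28,.07]]))[0]]
a=[im['top'][190:310,165:285],im['top'][u[1]-60:u[1]+60,u[0]-60:u[0]+60],im['side'][v[1]-60:v[1]+60,v[0]-60:v[0]+60]]
a=[cv2.resize(q,(264,264)) for q in a]
cv2.imwrite('pics/c12.png',np.hstack(a)[...,::-1])
E
python3 f12.py
```

```text
bar [0.53563503 0.15610086 0.18332684] 79.98320770263672 rail [0.53598195 0.17692192 0.18007178] 73.9980239868164 along -0.004070358621655076 normal -0.020422272125142304
top lid [ 0.59747894 -0.2804216 ] 76.25684356689453
top {'pot': [], 'can': [[381.7, 285.0]], 'stake': [[438.9, 246.8]], 'hammer': [[138.5, 261.9]]}
side lid [ 0.59772158 -0.27807391] 75.7557144165039
side {'pot': [[309.7, 186.5]], 'can': [[361.5, 194.5]], 'stake': [[340.3, 166.7]], 'hammer': [[270.6, 341.0]]}
```

View pics/o12.png

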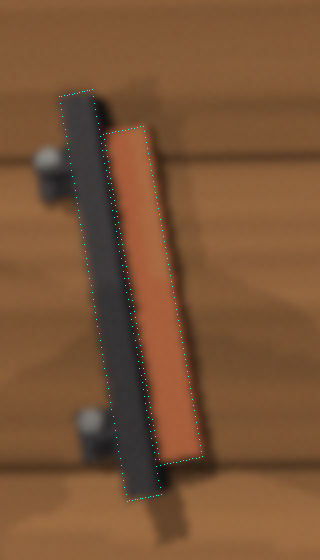

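View pics/c12.png

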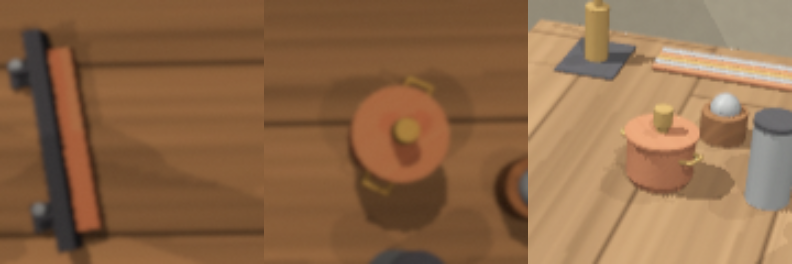

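View pics/t12.png

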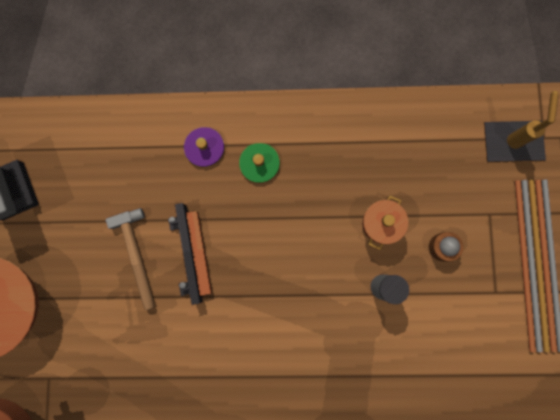

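View pics/s12.png

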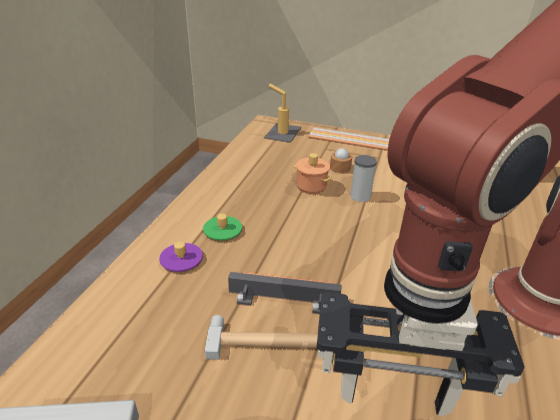

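Everything looks right: the lid is seated on the pot, the tube is against the rail, and the can, stake and hammer are unmoved. The fit shows a 0.19° angle between tube and rail, so I'll check flushness by reading the edges along the length.

Run:
```python
from fit import *
im=cv2.cvtColor(cv2.imread('pics/t12.png'),cv2.COLOR_BGR2LAB).astype(np.float32)
def edge(z,lo,hi,ch,xs,w=.012,yaw=.179):
    t=np.array([np.cos(yaw),np.sin(yaw)]);n=np.array([-t[1],t[0]]);ys=np.arange(lo,hi,.0002);out=[]
    for x in xs:
        acc=0
        for dx in np.linspace(-w,w,13):
            P=np.array([.536,.178])+t*(x+dx)+ys[:,None]*n
            uv=prj('top',np.c_[P,np.full(len(ys),z)]).astype(np.float32)
            acc=acc+cv2.remap(im[...,ch],uv[None,:,0],uv[None,:,1],cv2.INTER_CUBIC)[0]
        g=np.abs(np.gradient(cv2.GaussianBlur(acc[None],(0,0),4)[0]));k=g.argmax();sl=slice(max(0,k-8),k+9)
        out.append(round(1e3*float((ys[sl]*g[sl]).sum()/g[sl].sum()),1))
    return out
xs=np.linspace(-.085,.08,8)
print('rail back top edge',edge(.045,.004,.016,0,xs))
print('rail front top->',edge(.045,-.013,-.005,0,xs))
for ch in(0,1,2):print('bar outer',ch,edge(.025,-.042,-.028,ch,xs),'bar inner',edge(.025,-.017,-.006,ch,xs))
```

```text
rail back top edge [9.6, 10.4, 9.6, 9.8, 9.4, 9.0, 13.4, 14.0]
rail front top-> [-11.8, -8.4, -8.3, -11.8, -8.6, -8.7, -8.8, -8.7]
bar outer 0 [-34.8, -34.8, -35.2, -35.0, -35.2, -35.2, -35.2, -35.4] bar inner [-9.6, -9.8, -10.0, -9.8, -10.0, -10.0, -10.4, -9.8]
bar outer 1 [-35.8, -36.2, -36.2, -36.2, -36.6, -36.4, -35.4, -36.2] bar inner [-8.5, -8.7, -8.5, -8.5, -8.8, -8.8, -9.0, -8.7]
bar outer 2 [-35.0, -35.2, -35.8, -35.4, -35.6, -35.4, -35.2, -35.6] bar inner [-8.5, -8.8, -8.7, -8.6, -8.8, -8.7, -9.0, -8.8]
```

Along its length, the tube's outer edge reads -34.8 to -35.4 mm (-35 expected) and its inner edge about -10 mm. The rail's own edges drift by a similar amount, so the tube is flush. I hand the job in.

```bash
python3 -c "
from h import *
s=ctrl.state();print(s['time_s'],s['ft_force']);print(ctrl.job_done())"
```

```text
22.65 [-0.65280194 -0.55448358 -1.77111294]
the job is handed in; nothing more can be done
None
```

I set the copper lid back on the pot first, then slid the tube along the bench against the rail with both open fingers. I handed the job in at about 23 s, with the arm clear of everything.

**Lid:**
- It met the rim at the expected height (0.0958 m against 0.0957 m) with about 6 N.
- Both cameras afterwards put it within about 2 mm of the pot's axis.
- It looks level, knob up.

**Tube:**
- It stalled against the rail at about 11 N.
- In the top view its edges lie at about -10 and -35 mm from the rail's centre line over the whole length, which is flush.
- It sits about 4 mm off centre lengthwise, so neither end sticks out (20 mm to spare on each side).

**Bystanders:** The can and the stake stayed within a pixel. The hammer looks unmoved, although its detected position in the top view shifted about 4 pixels. I put that down to detection noise, because nothing came near it. The green and purple look-alikes were not touched.

**Checks that failed or disagreed:**
- One side-view fit of the tube locked onto the rail's edge, so I discarded it.
- The final outline fit gave 20.4 mm between centre lines, where 22.5 mm is the least possible, and an angle of 0.19°. The edge readings put both within measurement error.
- Top-view detection missed the lidded pot in the last picture, though the lid fit found it.

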